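# Fold out the bangle stake and load the brass bangle

### The job

Swing the steel stake on its hinged arm away from the red-tipped parking guard, all the way out until the arm clicks home in its detent at the end stop. Then lower the brass bangle over the stake, without letting it drop, until it sits flat on the shoulder at the stake's foot; leave it there released, with the arm still clicked home. Leave the silver bangle, the spirit lamp and the wax tin where they are.

Things in the scene. Friction and masses are not known exactly. Their poses are not given: they have to be found in the camera images.
- stand: Green steel base fixed to the table, an L-shaped plate 10 mm thick. Origin on the table under the arm's vertical pivot, z up. Folded arm points along its -y, swung-out arm along its -x, past the plate (x -65 to +45, y -150 to +45 mm). Parking guard beside the folded stake: x 32 to 39, y -132 to -88 mm, 60 mm high, red tongue out to x 26 mm. End stop: green lug at the -x edge, 34 mm high.
- swing_arm (a joint): Arm angle q, rad, clockwise from above: 0 folded, 1.571 clicked home against the end stop. Pivot to stake points along (-sin q, -cos q) in the stand's x, y. Slight friction (under 1 N) holds it where left. From 1.1 to 1.35 a spring ball resists (up to 8 N at the stake); past 1.42 it pulls the arm home and keeps it there (5 N to pull it out). Let go before 1.3, it falls back to about 1.1.
- stake_seat (a point): Centre of the shoulder the bangle sits on, on the stake's axis, 110 mm from the pivot, 44 mm above the table. The shoulder is the top of a round steel collar, 57 mm diameter, 18 to 44 mm above the table; the arm bar (28 mm wide, 18 to 32 mm above the table) runs from it to the pivot hub (40 mm diameter, 40 mm high).
- stake_top (a point): Centre of the top of the stake, 104 mm above the table. The stake is an upright dark steel cylinder, 48 mm diameter, 60 mm from shoulder to top, the top 8 mm tapered to 36 mm diameter, fixed to the arm and turning with it. It can be pushed sideways, or pinched from above and led round the pivot with the gripper turning along (else it rubs in the grip).
- brass_bangle: Loose brass bangle (plain ring) lying flat: 62 mm outside diameter, 52 mm inside diameter, 24 mm high, 0.12 kg. Origin at the centre of its underside, z along its axis. It goes over the stake with 2 mm clearance all round, and is gripped across its outside.
- silver_bangle: Loose silver-grey bangle, same size and origin as the brass one, lying flat; to be left alone.
- spirit_lamp: Spirit lamp with a brass cap, 68 mm diameter, 79 mm high, standing loose on the table; origin at the centre of its underside. To be left alone.
- wax_tin: Small flat tin, 48 x 73 x 19 mm, lying loose on the table in front of the plywood screen; origin at the centre of its underside. To be left alone.
- ply_screen: Fixed upright plywood screen on the table behind the bangles, an obstacle to keep the arm and gripper clear of: its board spans x +31 to +46 mm, y -224 to +223 mm, up to 262 mm above the table, measured along the room's axes from its origin on the table; a foot block juts 60 mm towards the robot at y +173 mm, 30 mm high.

How it is judged:
By the outcome, as a careful person would: the job done as asked, in the order asked, and still so for the second after the job is handed in, with the robot touching nothing.
It also fails if it takes over 58 s, if anything falls off the work surface, if the arm or the gripper's body presses on something with over 40 N, if the wrist force passes 120 N, or if a joint passes its speed limit or range.

### The arm

A 6-joint arm with a two-finger parallel gripper is mounted at the origin on a cart in front of the work surface, level with it; the furniture and walls round the work are solid. World frame = base frame: x ahead of the robot, y to its left, z up, the work surface at z = 0. Lengths are in m, angles in rad, forces in N, time in s.
With the tool pointing down it reaches from about 0.35 to 1 m from the base axis. Payload 7.1 kg.
Tool frame: the origin (TCP) lies between the finger pads; the fingertips stand 22 mm ahead of it and the grasp point (between the pads) lies 3 mm ahead of it; z points along the fingers, y is the line along which they close (so a half turn about z gives the same grasp; the last joint's range is limited). The gripper opens to 85 mm and grips with 20 to 120 N. Pads are 22 mm wide; open, the fingers measure 114 mm over their backs; the gripper's body (76 mm by 85 mm) begins 54 mm behind the grasp point. The pads swing forward as they close: fully open they stand 13 mm farther back than shut.
Start: joints at [1.203, 0.423, 1.63, -0, 1.089, -0.019], TCP at [0.214, 0.587, 0.253] pointing down, gripper open.
Joint ranges: [-3, 3], [-0.9, 2.11], [0.09, 2.58], [-1.31, 4.45], [0.11, 2.69], [-2.54, 2.54]. Speed limits (rad/s): [2.39, 2.39, 3.01, 3.14, 3.14, 3.14].

### API

Orientations are given as a rotation vector (axis times angle).
In Python, from rig import manip, imaging, kin, command_gripper gives the robot as it stands (manip), with the cameras (imaging), the gripper as plain functions and the kinematics (kin). Calls block until the motion is done:
- manip.move_to(position, orientation): joint-space move of the TCP to a pose.
- manip.servo_line(position, orientation=None, rate=0.15): straight line of the TCP; orientation=None keeps the orientation; rate is the mean speed in m/s.
- manip.set_joints(angles): joint-space move.
- command_gripper(opening, f_grip=None): finger opening in m; f_grip is the grip in N (None keeps the last); returns when the fingers have stopped.
- manip.hold(seconds).
- kin.solve_ik(position, orientation): joint angles nearest the present ones, or None.
- imaging.camera(name): name is "scene" or "side" or "wrist"; returns a dict with "image" (480x640x3 uint8, red, green, blue), "fx", "fy", "cx", "cy" (pixels), "cam_to_world" (4x4, takes a point from camera to world coordinates); the wrist camera has in their place "mount" (4x4, takes a point from camera to tool coordinates, whose origin is the TCP and whose axes are the flange's). Camera axes: x right, y down, z forward; pixel columns grow to the right and rows downward; lengths in m; the calibration is good to about 2 mm. A picture is of the moment at which its call begins: read the wrist's pose just before it. There is no depth.
A pose or a line that the arm cannot do raises manip.IKError and nothing moves.
- manip.sign_off(): hands the job in; it is judged then, once.
Readings, each from a call of its own:
- manip.get_time(): time.
- manip.get_joint_positions(): joint angles.
- manip.get_joint_vel(): joint speeds.
- manip.get_tau(): joint torques, N m.
- manip.get_position(): TCP position.
- manip.get_ee_rot(): TCP orientation.
- manip.get_contact_force(): force on the tool from outside, world axes, zero at the start.
- manip.get_torque(): the same for the moment, N m.
- manip.get_width(): finger opening in m.
- manip.get_grip_force(): force on a finger pad.
Only numpy, scipy, OpenCV 4.12 (cv2) and the standard library are available. Lean on these libraries where they do the work, as an engineer would, in place of code of your own. Each camera call takes 0.05 s, during which the arm holds its last target. There are 200 camera calls.

## Working session

There is one attempt and no reset: what is moved stays moved. The work goes in short steps, each a Python script; the robot and the scene stay as the last script left them, time stands still between calls to the robot, and variables do not carry over. Pictures are saved under pics/ and viewed, at most 10 in all, crops included, and the job is handed in when it is done.

```bash
ls; mkdir -p pics
python3 - <<'E'
from rig import manip, imaging, kin, command_gripper
import cv2,numpy as np
np.set_printoptions(precision=4,suppress=True)
for n in("scene","side","wrist"):
    c=imaging.camera(n);cv2.imwrite(f"pics/{n}0.png",c["image"][...,::-1])
    print(n,c["fx"],c["fy"],c["cx"],c["cy"]);print(c.get("cam_to_world",c.get("mount")))
print(manip.get_time(),manip.get_ee_rot())
E
```

```text
pics
rig.py
scene 618.3673472466245 618.3673472466245 320.34976444705967 237.45786699516245
[[ 0.521  -0.3811  0.7638 -0.4709]
 [-0.8534 -0.2488  0.458  -0.5749]
 [ 0.0155 -0.8904 -0.4548  0.6961]
 [ 0.      0.      0.      1.    ]]
side 448.8262640395891 448.8262640395891 320.00235024366384 240.76176188026668
[[ 0.9459 -0.158   0.2835  0.2287]
 [-0.3238 -0.3966  0.859  -0.8371]
 [-0.0233 -0.9043 -0.4263  0.5085]
 [ 0.      0.      0.      1.    ]]
wrist 359.6087858894984 359.6087858894984 319.3228456104329 234.63027296794058
[[ 0.0006 -0.9456 -0.3253  0.0851]
 [ 1.      0.0003  0.0011 -0.0003]
 [-0.001  -0.3253  0.9456 -0.1217]
 [ 0.      0.      0.      1.    ]]
0.15 [-0.5451 -3.0937  0.0019]
```

View pics/scene0.png

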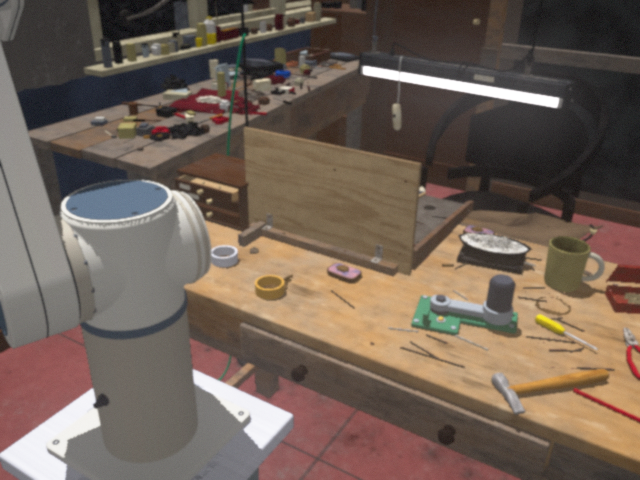

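View pics/side0.png

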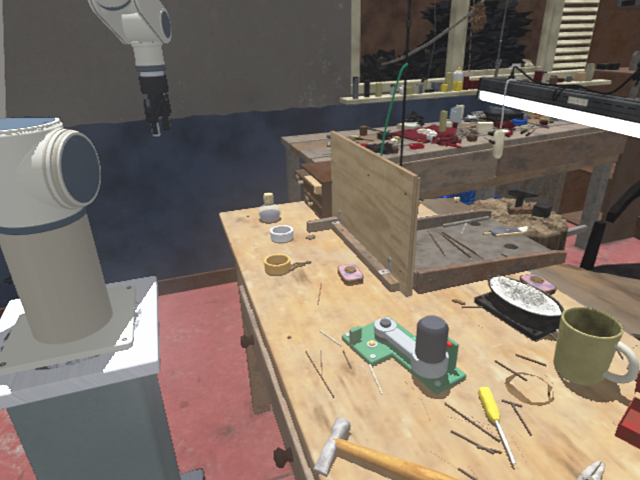

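The scene view shows the brass bangle at (270,288), silver at (225,256), the stake top at (501,279) and the hub at (440,299). The side view shows brass at (278,265), silver at (282,234), the stake top at (433,322), the hub at (386,323), and the red guard to the right of the stake at (450,344). I'll triangulate roughly first.

```bash
cat > h.py <<'E'
from rig import manip, imaging, kin, command_gripper
import cv2,numpy as np
from scipy.spatial.transform import Rotation as R
np.set_printoptions(precision=4,suppress=True)
def cam(n):
    if n=="wrist":
        p=manip.get_position();r=manip.get_ee_rot();c=imaging.camera(n)
        T=np.eye(4);T[:3,:3]=R.from_rotvec(r).as_matrix();T[:3,3]=p
        c["cam_to_world"]=T@c["mount"]
    else:c=imaging.camera(n)
    return c
def ray(c,u,v):
    T=np.array(c["cam_to_world"]);d=T[:3,:3]@np.array([(u-c["cx"])/c["fx"],(v-c["cy"])/c["fy"],1.])
    return T[:3,3],d/np.linalg.norm(d)
def onz(c,u,v,z):
    o,d=ray(c,u,v);return o+d*(z-o[2])/d[2]
def tri(r1,r2):
    A=[];b=[]
    for o,d in(r1,r2):
        P=np.eye(3)-np.outer(d,d);A.append(P);b.append(P@o)
    x=np.linalg.lstsq(np.vstack(A),np.hstack(b),rcond=None)[0]
    return x,[np.linalg.norm(P@x-q) for P,q in zip(A,b)]
def down(yaw): # tool z down, tool y along direction yaw (world)
    y=np.array([np.cos(yaw),np.sin(yaw),0]);z=np.array([0,0,-1.]);x=np.cross(y,z)
    return R.from_matrix(np.c_[x,y,z]).as_rotvec()
E
python3 - <<'E'
from h import *
s,d=cam("scene"),cam("side")
for n,a,b in(("brass",(270,281),(278,258)),("silver",(225,250),(282,229)),("stake",(501,281),(433,322)),("hub",(440,299),(386,323)),("tin",(344,270),(350,271)),("screenfoot",(262,227),(320,222)),("screen topR",(417,163),(416,180))):
    print(n,*tri(ray(s,*a),ray(d,*b)))
for yaw in(0,.5,1,1.57,-.5,-1,-1.57): 
    for p in ([.62,-.1,.3],[.55,.25,.3]): 
        q=kin.solve_ik(p,down(yaw)); print(yaw,p[1],q)
E
```

```text
brass [0.4281 0.0852 0.0245] [np.float64(0.00012961633655498761), np.float64(0.0001296163365550699)]
silver [0.4803 0.2479 0.0254] [np.float64(0.0015450320939354638), np.float64(0.0015450320939355657)]
stake [ 0.568  -0.3513  0.0975] [np.float64(0.0007265041319611877), np.float64(0.0007265041319607662)]
hub [ 0.5438 -0.2459  0.0324] [np.float64(0.0003396825982534095), np.float64(0.00033968259825364075)]
tin [ 0.5706 -0.0127  0.0121] [np.float64(0.0005848153472628112), np.float64(0.000584815347262791)]
screenfoot [0.5786 0.2148 0.0476] [np.float64(0.005720980499874783), np.float64(0.005720980499875147)]
screen topR [ 0.6572 -0.1263  0.2535] [np.float64(0.005319767872577394), np.float64(0.005319767872577775)]
0 -0.1 [-0.1789  0.3803  1.5811 -0.      1.1802 -0.1789]
0 0.25 [ 0.4069  0.3436  1.6353 -0.      1.1627  0.4069]
0.5 -0.1 [-0.1789  0.3803  1.5811  0.      1.1802 -0.6789]
0.5 0.25 [ 0.4069  0.3436  1.6353  0.      1.1627 -0.0931]
1 -0.1 [-0.1789  0.3803  1.5811 -0.      1.1802 -1.1789]
1 0.25 [ 0.4069  0.3436  1.6353 -0.      1.1627 -0.5931]
1.57 -0.1 [-0.1789  0.3803  1.5811  0.      1.1802 -1.7489]
1.57 0.25 [ 0.4069  0.3436  1.6353 -0.      1.1627 -1.1631]
-0.5 -0.1 [-0.1789  0.3803  1.5811  0.      1.1802  0.3211]
-0.5 0.25 [0.4069 0.3436 1.6353 0.     1.1627 0.9069]
-1 -0.1 [-0.1789  0.3803  1.5811 -0.      1.1802  0.8211]
-1 0.25 [ 0.4069  0.3436  1.6353 -0.      1.1627  1.4069]
-1.57 -0.1 [-0.1789  0.3803  1.5811 -0.      1.1802  1.3911]
-1.57 0.25 [ 0.4069  0.3436  1.6353 -0.      1.1627  1.9769]
```

Run:
```python
import cv2
a=cv2.imread("pics/scene0.png")[255:355,390:540];b=cv2.imread("pics/side0.png")[300:400,330:480]
import numpy as np
cv2.imwrite("pics/crop1.png",cv2.resize(np.hstack([a,b]),(798,266),interpolation=cv2.INTER_CUBIC))
```

```text
(no output)
```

View pics/crop1.png

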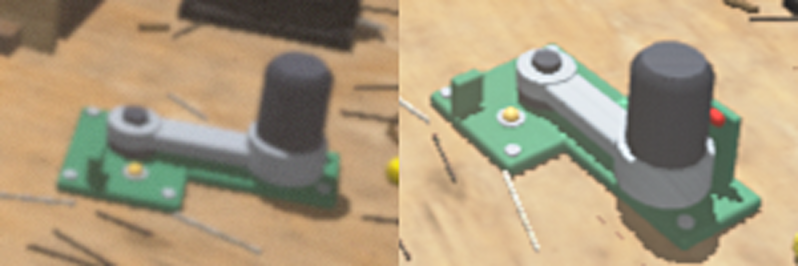

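The crop shows the folded arm with the stake, the guard on its far side, and the end-stop lug towards the robot at the detent. Next I'll take overhead wrist views of the brass bangle and the stand.

Run:
```python
from h import *
import pickle
out={}
for n,p in(("brass",[.40,.12,.33]),("stand",[.46,-.24,.33])):
    manip.move_to(p,down(0)); manip.hold(.2)
    c=cam("wrist");out[n]=c;cv2.imwrite(f"pics/w_{n}.png",c["image"][...,::-1])
pickle.dump(out,open("w.pkl","wb"));print(manip.get_time(),manip.get_position())
a=cv2.imread("pics/w_brass.png");b=cv2.imread("pics/w_stand.png")
cv2.imwrite("pics/w2.png",cv2.resize(np.hstack([a,b]),(800,300)))
```

```text
3.9667 [ 0.4603 -0.2391  0.3302]
```

View pics/w2.png

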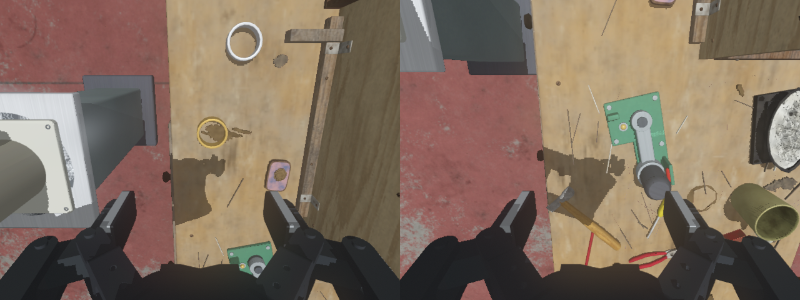

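Brass is at full-image (339,211) in the left picture, lying clear with only flat debris around it. In the right picture the hub is at about (387,195) and the stake beneath it. Now I'll segment them.

Run:
```python
from h import *
import pickle
o=pickle.load(open("w.pkl","rb"))
c=o["brass"];im=c["image"];hsv=cv2.cvtColor(im,cv2.COLOR_RGB2HSV)
print("brass px",hsv[211,316],hsv[211,362],[hsv[211,x].tolist() for x in range(308,372,4)])
for yy in (183,187,190,211,231,235,240): print(yy,hsv[yy,339])
c=o["stand"];im=c["image"];hsv2=cv2.cvtColor(im,cv2.COLOR_RGB2HSV)
g=cv2.inRange(hsv2,(55,80,40),(90,255,255))
print("green n",(g>0).sum())
A=hsv[170:250,290:390];
crop1=cv2.resize(o["brass"]["image"][170:250,290:400],None,fx=3.6,fy=3.6,interpolation=cv2.INTER_NEAREST)
crop2=cv2.resize(im[130:330,310:450],None,fx=2.8,fy=2.8,interpolation=cv2.INTER_NEAREST)
H=max(crop1.shape[0],crop2.shape[0]);f=np.zeros((H,crop1.shape[1]+crop2.shape[1],3),np.uint8)
f[:crop1.shape[0],:crop1.shape[1]]=crop1;f[:crop2.shape[0],crop1.shape[1]:]=crop2
cv2.imwrite("pics/c2.png",f[...,::-1]);print(f.shape,crop1.shape)
```

```text
brass px [ 21 127 207] [ 21 127 203] [[18, 72, 173], [19, 74, 176], [21, 127, 207], [19, 69, 174], [18, 103, 129], [18, 91, 115], [18, 71, 162], [18, 105, 126], [18, 104, 127], [18, 104, 120], [18, 106, 123], [18, 105, 126], [18, 105, 122], [20, 130, 137], [20, 115, 173], [18, 102, 112]]
183 [ 17  68 177]
187 [ 20 124 142]
190 [ 22 121 231]
211 [ 18 102 127]
231 [ 20 130 141]
235 [ 22 124 226]
240 [ 18  68 165]
green n 4263
(560, 788, 3) (288, 396, 3)
```

View pics/c2.png

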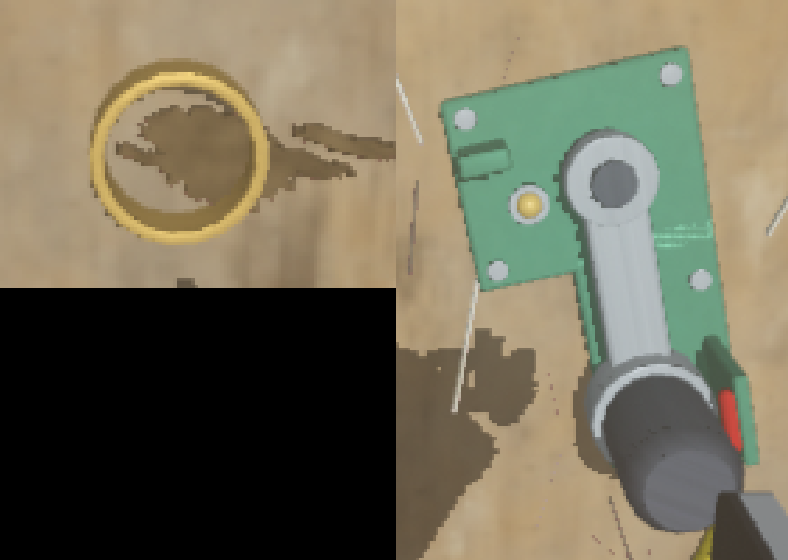

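The brass ring's bright top rim shows clearly. For the stand, the hub cap is at crop (615,183), the stake top disc at about (690,490), and the plate corners at (442,100), (688,46) and (481,291).

Run:
```python
from h import *
import pickle
o=pickle.load(open("w.pkl","rb"))
c=o["brass"];hsv=cv2.cvtColor(c["image"],cv2.COLOR_RGB2HSV)
m=cv2.inRange(hsv,(19,110,185),(25,255,255));m[:170]=0;m[250:]=0;m[:,:300]=0;m[:,385:]=0
pts=cv2.findNonZero(m)[:,0]
W=np.array([onz(c,u,v,.024)[:2] for u,v in pts])
A=np.c_[2*W,np.ones(len(W))];s=np.linalg.lstsq(A,(W**2).sum(1),rcond=None)[0]
print("brass",s[:2],"r",np.sqrt(s[2]+s[:2]@s[:2]),len(W), "hull circle",cv2.minEnclosingCircle(W.astype(np.float32)))
c=o["stand"]
f=lambda x,y:(310+(x-396)/2.8-.5,130+y/2.8-.5)
P={n:onz(c,*f(*p),z) for n,p,z in(("TL",(442,100),.01),("TR",(688,46),.01),("BL",(481,291),.01),("hubcap",(615,183),.042),("hubring",(612,178),.04),("stk",(690,490),.104),("red",(733,420),.055))}
for k,v in P.items():print(k,v)
e=P["TR"]-P["TL"];th=np.arctan2(e[1],e[0]);e2=P["TL"]-P["BL"];print(np.linalg.norm(e),th,np.arctan2(-e2[0],e2[1]),np.linalg.norm(e2))
Rm=np.array([[np.cos(th),-np.sin(th)],[np.sin(th),np.cos(th)]])
print("origin from TL,TR",P["TL"][:2]-Rm@[-.065,.045],P["TR"][:2]-Rm@[.045,.045]);
print("stk-hub",np.linalg.norm((P["stk"]-P["hubring"])[:2]),(P["stk"]-P["hubring"])[:2],P["hubring"][:2]+Rm@[0,-.11],P["hubring"][:2]+Rm@[-.11,0])
```

```text
brass [0.4237 0.0853] r 0.028351558777499307 447 hull circle ((0.42344167828559875, 0.08529728651046753), 0.030567118898034096)
TL [ 0.4675 -0.2169  0.01  ]
TR [ 0.5725 -0.1938  0.01  ]
BL [ 0.4863 -0.3046  0.01  ]
hubcap [ 0.5388 -0.2464  0.042 ]
hubring [ 0.5378 -0.2447  0.04  ]
stk [ 0.5639 -0.3548  0.104 ]
red [ 0.5944 -0.3484  0.055 ]
0.10757018696800752 0.21663999421955402 0.2111113859776274 0.08967084752560761
origin from TL,TR [ 0.5406 -0.2469] [ 0.5383 -0.2474]
stk-hub 0.11313716940981798 [ 0.026  -0.1101] [ 0.5615 -0.3521] [ 0.4304 -0.2683]
```

Everything checks out: the stand origin is about (0.539, -0.2465) with yaw 0.214, the stake radius fits, and the bangle radius fits. Next I pinch the stake above guard height and lead it round.

```bash
cat >> h.py <<'E'
O=np.array([.539,-.2465]);TH=.214
def arc(q,r=.11):
    a=np.array([-np.sin(q),-np.cos(q)])*r;c,s=np.cos(TH),np.sin(TH)
    return O+np.array([[c,-s],[s,c]])@a
E
python3 - <<'E'
from h import *
p=arc(.015);print(p)
command_gripper(.085,30)
manip.move_to([*p,.18],down(TH-.015)); manip.servo_line([*p,.089],rate=.1)
print(manip.get_contact_force())
command_gripper(.03,30); print("w",manip.get_width(),manip.get_grip_force(),manip.get_contact_force())
if .044<manip.get_width()<.052:
    for q in np.r_[np.arange(.1,1.55,.1),1.571]:
        manip.servo_line([*arc(q),.089],down(TH-q),rate=.08)
        f=manip.get_contact_force();print(round(q,2),f,end=" ")
        if np.linalg.norm(f)>50:print("STOP");break
    manip.hold(.2);print("\n",manip.get_position(),manip.get_contact_force(),manip.get_width(),manip.get_time())
    c=imaging.camera("side");cv2.imwrite("pics/side1.png",c["image"][...,::-1])
E
```

```text
[ 0.5607 -0.3543]
[0.1293 0.0574 0.3607]
w 0.04713824234835588 30.70078260556329 [0.0632 0.7016 5.4725]
0.1 [0.768  0.4577 6.3031] 0.2 [0.8625 1.1278 5.4183] 0.3 [0.5557 1.8025 6.513 ] 0.4 [1.276  1.7984 5.0096] 0.5 [2.2093 1.8639 5.5542] 0.6 [3.3084 2.8008 6.3241] 0.7 [3.2183 3.5175 6.9055] 0.8 [3.9598 2.8701 6.0755] 0.9 [3.8039 2.8037 6.9117] 1.0 [4.883  2.1134 5.5372] 1.1 [5.3673 2.7638 5.4955] 1.2 [ 6.3139 -0.775   5.1755] 1.3 [ 4.576  -1.2158  5.2803] 1.4 [4.6007 0.567  5.7147] 1.5 [4.7946 0.2583 6.4601] 1.57 [ 5.2438 -6.9476  1.6774] 
 [ 0.4342 -0.2722  0.09  ] [ 4.3855 -6.3869  2.5871] 0.04712738424186424 11.2333
```

The stake was led round to the stop, with the reaction force there along -y. I'll release it, pinch it radially to touch-measure the other coordinate, then look.

Run:
```python
from h import *
import pickle
command_gripper(.085); manip.hold(.1); print("free",manip.get_position(),manip.get_contact_force())
p=manip.get_position()
manip.servo_line([.4335,-.2715,.089],down(TH),rate=.15) if 0 else manip.move_to([.4335,-.2715,.089],down(TH))
print("turned",manip.get_position(),manip.get_contact_force())
command_gripper(.03,20); manip.hold(.1); print("pinch",manip.get_position(),manip.get_width(),manip.get_contact_force())
command_gripper(.085); manip.hold(.1);print("open",manip.get_position())
manip.servo_line([.4335,-.2715,.16],rate=.2)
manip.move_to([.42,-.37,.33],down(0)); manip.hold(.15)
c=cam("wrist");pickle.dump(c,open("w3.pkl","wb"))
s=cam("scene")
a=c["image"][60:360,170:470];b=s["image"][230:350,390:550]
cv2.imwrite("pics/h1.png",np.hstack([cv2.resize(a,(400,400)),cv2.resize(b,(400,400*120//160+0)) if 0 else cv2.copyMakeBorder(cv2.resize(b,(400,300)),0,100,0,0,0)])[...,::-1])
print(manip.get_time())
```

```text
free [ 0.4313 -0.2697  0.0889] [-0.3923 -0.6498  0.1408]
turned [ 0.4335 -0.2715  0.089 ] [ 0.0584  0.0221 -0.4218]
pinch [ 0.4327 -0.2716  0.0892] 0.047251599858715895 [-5.4276 -2.7809  4.8461]
open [ 0.4336 -0.2715  0.089 ]
15.9
```

View pics/h1.png

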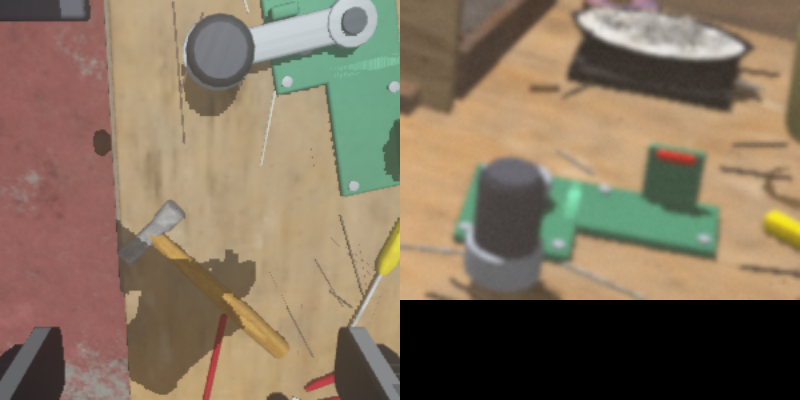

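The picture shows the arm home over the lug, the stake top disc at full-image (335,97), and the guard empty. The touch measurement gives a stake axis of about (0.4327, -0.2724). Next is the brass bangle, pinched in two directions so it is centred in the gripper.

Run:
```python
from h import *
import pickle
c=pickle.load(open("w3.pkl","rb"))
g=cv2.cvtColor(c["image"],cv2.COLOR_RGB2GRAY);m=(g<110).astype(np.uint8)*255
m[:65]=0;m[125:]=0;m[:,:300]=0;m[:,365:]=0
k=max(cv2.findContours(m,cv2.RETR_EXTERNAL,cv2.CHAIN_APPROX_NONE)[0],key=cv2.contourArea)
(x,y),r=cv2.minEnclosingCircle(k);print("vis stake",x,y,r,onz(c,x,y,.098),onz(c,334.5,97,.104))
b=np.array([.4237,.0853]);y1,y2=TH,TH-np.pi/2
manip.move_to([*b,.14],down(y1)); manip.servo_line([*b,.021],rate=.15); print(manip.get_contact_force())
command_gripper(.05,20); print("p1",manip.get_width(),manip.get_position(),manip.get_contact_force())
command_gripper(.085);manip.servo_line([*b,.05],rate=.15)
manip.move_to([*b,.05],down(y2));manip.servo_line([*b,.021],rate=.15)
command_gripper(.05,40);manip.hold(.1);print("p2",manip.get_width(),manip.get_position(),manip.get_contact_force())
manip.servo_line([*b,.15],rate=.15); manip.hold(.1);print("lift",manip.get_width(),manip.get_contact_force(),manip.get_time())
c=cam("wrist");cv2.imwrite("pics/lift.png",c["image"][...,::-1])
```

```text
vis stake 332.66015625 102.4140625 32.773197174072266 [ 0.4299 -0.2761  0.098 ] [ 0.4313 -0.2717  0.104 ]
[-0.5944 -0.6862  0.6243]
p1 0.060026271831847194 [0.4243 0.0854 0.0219] [-0.2804 -1.1683  6.8434]
p2 0.061442115633251436 [0.424  0.0854 0.0221] [-1.1072  0.4772  8.0325]
lift 0.06123615413239311 [-0.3276  0.0173 -1.2254] 23.0083
```

View pics/lift.png

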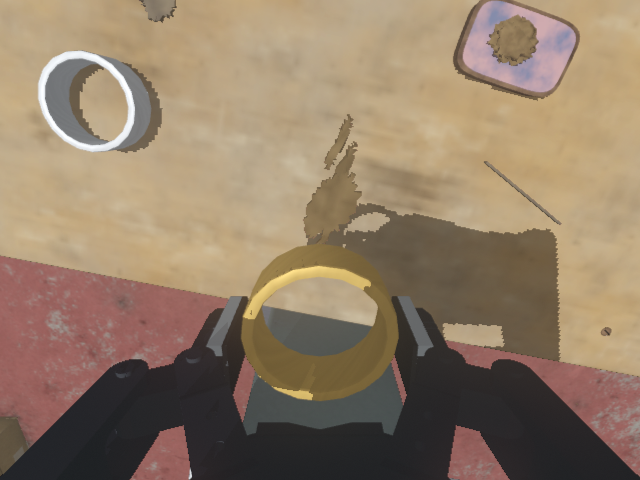

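The ring is held level and centred between the pads. Next I carry it to the stake and lower it with force checks.

Run:
```python
from h import *
r=down(TH-np.pi/2);t=np.array([.4327,-.2724]);
manip.servo_line([.40,.0,.18],r,rate=.25)
manip.move_to([*t,.16],r);manip.servo_line([*t,.132],rate=.08);manip.hold(.2)
f0=manip.get_contact_force();print(f0,manip.get_position())
z=.132
while z>.058:
    z-=.003;manip.servo_line([*t,z],rate=.04);f=manip.get_contact_force()-f0
    print(round(z,3),f,end=" ")
    if np.hypot(f[0],f[1])>4: t=t+np.clip(f[:2]*.00008,-.0008,.0008)
    if f[2]>10:break
manip.hold(.1);print("\n",manip.get_position(),manip.get_contact_force()-f0,t,manip.get_width(),manip.get_time())
```

```text
[ 0.3451  0.1098 -0.3507] [ 0.433  -0.2725  0.1324]
0.129 [-0.6452 -0.1557 -1.2727] 0.126 [-0.3601  0.9765 -1.1098] 0.123 [ 0.0738  0.0942 -0.4221] 0.12 [-0.62   -0.0539 -1.2089] 0.117 [-0.2871  0.3694 -0.4832] 0.114 [-0.9542  0.1308 -1.3738] 0.111 [ 0.3067 -1.4039 -1.2654] 0.108 [-0.9484 -0.2155 -0.7904] 0.105 [ 0.162  -0.5901  0.3938] 0.102 [ 0.6149  0.0154 -0.5411] 0.099 [-0.5241 -0.0585 -0.3885] 0.096 [-0.9004 -0.1665 -1.8913] 0.093 [-0.6859  0.0374 -0.4902] 0.09 [-0.0985 -0.4206 -1.4458] 0.087 [ 0.2547 -0.7153 -0.7542] 0.084 [-0.4109  0.2283 -1.0463] 0.081 [-0.8605  0.3477 -0.6039] 0.078 [-0.386  -0.5903 -0.2976] 0.075 [-1.4465 -0.3797 -0.5224] 0.072 [-0.9484  0.6734 -1.383 ] 0.069 [ 0.321  -0.0392 -0.8081] 0.066 [-0.0585 -0.9425  2.9262] 0.063 [-5.5145  3.7838 29.5655] 
 [ 0.4333 -0.2728  0.0652] [-6.377   3.4718 29.4074] [ 0.4323 -0.2721] 0.06159939626181168 31.2
```

It seated without any side force. The contact height of about 0.066 matches the expected 0.044 + 0.022. I'll ease off, release, retreat and check.

Run:
```python
from h import *
t=[.4327,-.2724]
manip.servo_line([*t,.0655],rate=.05);print(manip.get_contact_force())
command_gripper(.085);print(manip.get_contact_force(),manip.get_width())
manip.servo_line([*t,.17],rate=.12);print(manip.get_contact_force())
manip.move_to([.42,-.37,.33],down(0));manip.hold(.15)
c=cam("wrist");s=cam("scene");d=cam("side")
L=[c["image"][60:210,250:450],s["image"][240:330,395:515],d["image"][290:380,320:440],s["image"][230:320,200:320]]
L=[cv2.resize(x,(400,300)) for x in L]
cv2.imwrite("pics/end.png",np.vstack([np.hstack(L[:2]),np.hstack(L[2:])])[...,::-1]);print(manip.get_time())
```

```text
[-1.3311 -1.5089  5.6086]
[-0.351  -0.4921 -0.0972] 0.08465413349194438
[-0.0715  0.2873 -0.0307]
34.4917
```

View pics/end.png

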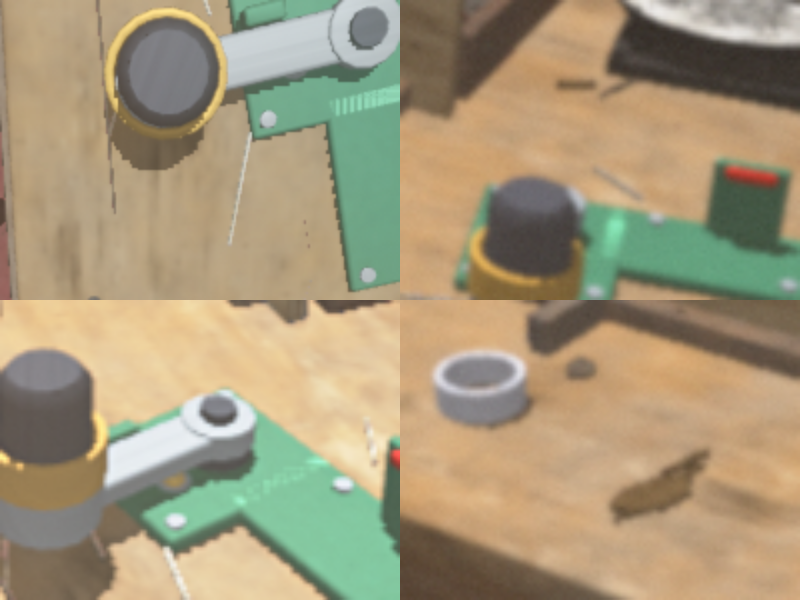

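The views show the ring sitting flat on the collar, the arm still home over the lug, and the silver bangle untouched.

```bash
python3 -c "
from rig import manip, imaging, kin, command_gripper
print(manip.sign_off())"
```

```text
the job is handed in; nothing more can be done
None
```

The arm is swung out and clicked home, and the brass bangle sits flat and released on the stake's shoulder; I never touched the silver bangle, lamp or tin, and handed the job in at about 34.5 s of the 58 s allowed.

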